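# Shut the cross-bar valve under the sliding cover

### The job

Without gripping or lifting anything, push the cover of the grey air shut-off box by its upturned lip, sliding it away along its guides all the way back to its stop, so that the three valve levers in the box are uncovered. Then push the lever that is marked by the cross-bar on its end (T-shaped) fully over to shut it, away from the brass nipples. Leave the two plain levers open and do not disturb the oil can or the small steel block standing near by.

Things in the scene. Friction and masses are not known exactly. Their poses are not given: they have to be found in the camera images.
- air_box: Fixed grey box, 293 (x) x 174 (y) x 80 mm high; origin on the bench under the centre of its open well, box from x = -75 to +218 mm. +x runs from the near end, where three brass nipples reach 24 mm out, to the far end: the way the cover opens and the levers shut. Mounting ears stick out 13 mm each side. Guide strips along both sides and an end stop at the far end rise to 88 mm
- well (a point): Centre of the well's mouth, 80 mm above the bench, axes as the box's. The well is 135 mm long (x), 150 mm wide (y), inner floor 4 mm above the bench; the three lever pivots stand in it at x = +28 mm, y = -48, 0 and +48 mm, 22 mm above the bench. Beyond x = +67 mm the box's top is a closed deck at 80 mm
- cover: Loose flat aluminium cover, 143 (x) x 160 (y) x 5 mm, 0.25 to 0.46 kg, on the box's rim between the guide strips (3 mm play each side). Origin at the centre of its underside, axes as the box's. Starts at x = 0 to 12 mm in the box's frame, over the well; meets the end stop at x = 140 mm, where the whole well is open. Sliding takes 1 to 5 N
- cover_lip (a point): Middle of the near (-x) face of the cover's upturned lip, 95 mm above the bench. The lip is 100 mm long (y), 4 mm thick, stands along the cover's near edge and reaches from the plate's top at 85 mm up to 101 mm above the bench
- t_lever_tip (a point): Centre of the 42 mm long, 10 mm thick cross-bar (along the box's y) on the end of the T-shaped bare-metal lever, hidden under the cover at the start; about 60 mm above the bench when open or shut, 67 mm when upright. In one of three places: y = -48, 0 or +48 mm in the box's frame
- plain_lever_1_tip (a point): End of a plain bare-metal lever, a 10 mm round bar with no cross-bar, in another of the three places
- plain_lever_2_tip (a point): End of the other plain bare-metal lever, a 10 mm round bar with no cross-bar, in the remaining place
- t_lever (a joint): tilt of the T-shaped lever in rad: 0 = open, leaning 31 degrees to the box's -x; 0.55 = upright; 1.10 = fully shut, at its stop, leaning 31 degrees to +x. 45 mm from pivot (axis along the box's y, 22 mm above the bench) to tip centre. Stiff: stays where it is left, takes 1 to 4 N to push (more near the pivot). Starts at 0 to 0.12
- plain_lever_1 (a joint): tilt of a plain lever in rad: 0 = open, leaning 31 degrees to the box's -x; 0.55 = upright; 1.10 = fully shut, at its stop, leaning 31 degrees to +x. 45 mm from pivot (axis along the box's y, 22 mm above the bench) to tip centre. Stiff: stays where it is left, takes 1 to 4 N to push (more near the pivot). Starts at 0 to 0.12
- plain_lever_2 (a joint): tilt of the other plain lever in rad: 0 = open, leaning 31 degrees to the box's -x; 0.55 = upright; 1.10 = fully shut, at its stop, leaning 31 degrees to +x. 45 mm from pivot (axis along the box's y, 22 mm above the bench) to tip centre. Stiff: stays where it is left, takes 1 to 4 N to push (more near the pivot). Starts at 0 to 0.12
- oil_can: Bystander: green oil can with a thin spout, 64 x 83 x 146 mm high, standing on the bench; origin at the centre of its underside
- gauge_block: Bystander: bare steel block, 25 x 50 x 25 mm, to the right of the oil can on the bench; origin at the centre of its underside

How it is judged:
On the way, in this order (a step that is already met when the one before it is completed fails the run):
1. the cover is slid back in its guides, the well uncovered, the T lever still open (x of cover in the frame of air_box above 0.13 m and value of joint t_lever below 0.3 rad), for 0.2 s.
2. the T lever is pushed fully over (value of joint t_lever above 1 rad), for 0.2 s.
At the end, for the whole second after the job is handed in: The T lever is shut (above 1.0 of 1.10 rad), both plain levers are still open (below 0.25 rad), and the cover lies flat and still in its guides, slid back to within 10 mm of its stop (value of joint t_lever above 1 rad and value of joint each of plain_lever_1, plain_lever_2 below 0.25 rad and x of cover in the frame of air_box above 0.13 m and z of cover in the frame of air_box between 0.075 and 0.085 m and angle between cover's own z axis and vertical below 0.05 rad and linear speed of cover below 0.02 m/s); the robot touches nothing.
It fails at once if the cover is lifted more than 12 mm off the rim (z of cover in the frame of air_box above 0.092 m).
It fails at once if the T lever is moved while the cover is still over the well (value of joint t_lever above 0.4 rad and x of cover in the frame of air_box below 0.1 m).
It fails at once if a plain lever is pushed over (value of joint any of plain_lever_1, plain_lever_2 above 0.35 rad).
It fails at once if the oil can or the steel block is shifted or lifted by more than 25 mm (distance of any of oil_can, gauge_block from where it was at the start of the episode above 0.025 m).
It also fails if it takes over 45 s, if anything falls off the work surface, if the arm or the gripper's body presses on something with over 40 N, if the wrist force passes 120 N, or if a joint passes its speed limit or range.

### The arm

A 6-joint arm with a two-finger parallel gripper is mounted at the origin on the work surface; the furniture and walls round the work are solid. World frame = base frame: x ahead of the robot, y to its left, z up, the work surface at z = 0. Lengths are in m, angles in rad, forces in N, time in s.
With the tool pointing down it reaches from about 0.3 to 0.775 m from the base axis. Payload 14.6 kg.
Tool frame: the origin (TCP) lies at the very end of the fingers, on their centre line; the grasp point (between the pads) lies ctrl.grasp_offset behind it (ctrl.grasp_offset is the distance from the TCP to the grasp point, in m); z points along the fingers, y is the direction in which the jaws open and shut (so a half turn about z gives the same grasp; the last joint's range is limited). The gripper opens to 94 mm and grips with 3 to 60 N. Pads are 16 mm wide; open, the fingers measure 119 mm over their backs; the gripper's body (75 mm by 177 mm) begins 78 mm behind the grasp point.
Start: joints at [-1.337, 0.3, 1.521, -0, 1.321, -0.067], TCP at [0.163, -0.525, 0.205] pointing down, gripper open.
Joint ranges: [-3.03, 3.03], [-0.79, 2.21], [0.23, 2.52], [-1.04, 4.18], [0, 3.07], [-2.55, 2.55]. Speed limits (rad/s): [2.22, 2.22, 2.57, 3.14, 3.14, 3.14].

### API

Orientations are given as [roll, pitch, yaw] about the fixed x, y, z axes, in that order (R = Rz(yaw) Ry(pitch) Rx(roll)).
In Python, from station import ctrl gives the robot as it stands. The module is installed in compiled form; this text tells all that it offers.
- The arm moves only by the tool carry_out, never from a script. Its argument "deltas" is a list of rows, each an object of numbers: "x", "y", "z": the shift along the tool's x, y, z in units of 0.02 m (1.0 is 0.02 m); "wx", "wy", "wz": the turn, a rotation vector about the tool's x, y, z in units of 0.08 rad (1.0 is 0.08 rad); "jaw": the opening in per cent of the stroke, from 0 (shut) to 100 (fully open). A call has 1 to 12 rows; each row shifts and turns the commanded pose from where the row before left it, along the tool's axes as they then stand; what a row does not reach is not made up. A row lasts 1/12 s, in which the tool goes at most 41.7 mm and 7.16 degrees, less where a joint would pass 70% of its speed; a pose out of reach is approached as far as the arm can. A call with a number of a shift or a turn outside -1 to 1 is refused whole. A call with a gripper value outside its range is refused whole. The fingers move at their own pace and stop on an object; "squeeze" is the grip in N (left out, the last holds). Time passes only in rows, so rows that do not move let the fingers close. It gives the time, the measured TCP pose, the force and the opening at its end, in the units of the state.
- ctrl.get_obs(): the state, without advancing time (a new reading comes with each control period).
- ctrl.camera(name): name is "scene" or "top" or "wrist"; returns the picture (480x640x3 uint8, blue, green, red); there is no depth.
- ctrl.camera_params(name): a dict with "mtx" (3x3 intrinsics, pixels), "origin" and "attitude" of the camera in the world. Camera axes: x right, y down, z forward; pixel columns grow to the right and rows downward; lengths in m; the calibration is good to about 2 mm. A picture is of the moment at which its call begins: read the wrist's pose just before it. camera_params takes no time and is no camera call; for the wrist camera it gives the pose at the moment of the call.
- ctrl.hand_in(): hands the job in, once; it reports no verdict.
Trained networks look in the newest picture that a camera, given by its name, has taken for a name from the list of things; names that differ only in an ending like _2 or _b are one class to them, and where a whole thing is asked for, a point or a joint stands for the part that bears it (a point fixed in the world has none). Each returns a list of dicts, best first, with "conf" (0 to 1); they miss things now and then, are a little off and sometimes report something else, mostly with a low value. They report only what shows in the picture. A call takes as long as a camera call.
- ctrl.boxes_of(camera, label): "rect" ([left, top, right, bottom] in pixels, round what is visible of it).
- ctrl.mark_of(camera, label): "position" ([row, column] in pixels: a listed point, or the origin of a listed thing).
The state is a dict: "time_s": time; "qpos": joint angles; "joint_vel": joint speeds; "tau": joint torques, N m; "ee_pos": TCP position; "eef_rot": TCP orientation; "force": force on the tool from outside, world axes, zero at the start; "moment": the same for the moment, N m; "grip_width": finger opening in m.
Only numpy, scipy, OpenCV 4.12 (cv2) and the standard library are available. Lean on these libraries where they do the work, as an engineer would, in place of code of your own. Each camera call takes 0.05 s, during which the arm holds its last target.

## Working session

There is one attempt and no reset: what is moved stays moved. The work goes in short steps, Python scripts to look and compute and a tool call to move; the robot and the scene stay as the last step left them, time stands still between calls to the robot, and variables do not carry over. Pictures are saved under pics/ and viewed, and the job is handed in when it is done.

Besides the shell and the picture viewer there is one more tool, called after "Call:" by a JSON object that holds its "op" and its "data". carry_out: Moves the arm, as the interface text tells. Its arguments: {"type":"object","properties":{"deltas":{"type":"array"},"squeeze":{"type":"number"}},"required":["deltas"]}

```bash
mkdir -p pics; cat > h.py <<'E'
import numpy as np, cv2
from station import ctrl
from scipy.spatial.transform import Rotation as R
def ray(cam,rc):
    p=ctrl.camera_params(cam);K=np.array(p["mtx"]);A=np.array(p["attitude"]);o=np.array(p["origin"])
    if A.shape!=(3,3): A=R.from_euler('xyz',A).as_matrix()
    d=A@np.linalg.solve(K,[rc[1],rc[0],1]);return o,d
def atz(cam,rc,z):
    o,d=ray(cam,rc);return o+d*(z-o[2])/d[2]
def proj(cam,P):
    p=ctrl.camera_params(cam);K=np.array(p["mtx"]);A=np.array(p["attitude"]);o=np.array(p["origin"])
    if A.shape!=(3,3): A=R.from_euler('xyz',A).as_matrix()
    c=A.T@(np.array(P)-o);u=K@c;return u[:2]/u[2]
E
python3 - <<'E'
from h import *
for c in("scene","top"):
    cv2.imwrite(f"pics/{c}0.png",ctrl.camera(c))
    print(c,ctrl.camera_params(c))
    for l in("air_box","well","cover","cover_lip","oil_can","gauge_block"):
        for m in ctrl.mark_of(c,l)[:2]:
            z={"well":.08,"cover":.08,"cover_lip":.095}.get(l,0)
            print(l,m,atz(c,m["position"],z).round(4))
print(ctrl.get_obs(), ctrl.grasp_offset)
E
```

```text
scene {'mtx': array([[446.942879  ,   0.        , 321.07662583],
       [  0.        , 446.942879  , 240.34210692],
       [  0.        ,   0.        ,   1.        ]]), 'origin': array([ 0.36521265, -0.28892416,  0.86948802]), 'attitude': array([-2.66728921, -0.00364819, -0.22254193])}
air_box {'position': [195.7, 304.1], 'conf': 0.93} [0.4542 0.2671 0.    ]
cover_lip {'position': [181.8, 265.5], 'conf': 0.57} [0.3729 0.2576 0.095 ]
oil_can {'position': [301.6, 291.2], 'conf': 0.89} [0.3762 0.0219 0.    ]
gauge_block {'position': [348.7, 306.9], 'conf': 0.72} [ 0.3877 -0.0792  0.    ]
gauge_block {'position': [184.9, 270.1], 'conf': 0.64} [0.3828 0.3137 0.    ]
top {'mtx': array([[561.271052  ,   0.        , 324.79893894],
       [  0.        , 561.271052  , 240.20748486],
       [  0.        ,   0.        ,   1.        ]]), 'origin': array([0.3699372 , 0.12161884, 1.06278993]), 'attitude': array([-3.04421498,  0.00342342, -1.55570343])}
cover {'position': [243.0, 249.2], 'conf': 0.97} [0.459  0.2593 0.08  ]
cover_lip {'position': [289.0, 248.4], 'conf': 0.83} [0.3782 0.2564 0.095 ]
oil_can {'position': [287.2, 380.4], 'conf': 0.95} [0.3862 0.0206 0.    ]
gauge_block {'position': [285.0, 434.6], 'conf': 0.68} [ 0.3919 -0.0816  0.    ]
{'time_s': 0.7, 'qpos': array([-1.33661526e+00,  2.99889661e-01,  1.52100668e+00, -1.22655258e-05,
        1.32070578e+00, -6.65604613e-02]), 'joint_vel': array([-0.00011077,  0.00076903, -0.00065793,  0.00111328,  0.00036222,
       -0.0015729 ]), 'tau': array([ 2.11959341e-03, -5.31577170e+01, -3.52875066e+01,  7.08971545e-02,
        2.13587831e-02,  1.06478250e-06]), 'ee_pos': array([ 0.16293728, -0.52529593,  0.20544843]), 'eef_rot': array([-3.14158241e+00,  1.12276944e-05,  3.00744559e-01]), 'force': array([0.52079026, 0.58593203, 0.11783462]), 'moment': array([-0.02378127,  0.04525216, -0.00520837]), 'grip_width': 0.09387077582796508} 0.0188
```

View pics/scene0.png

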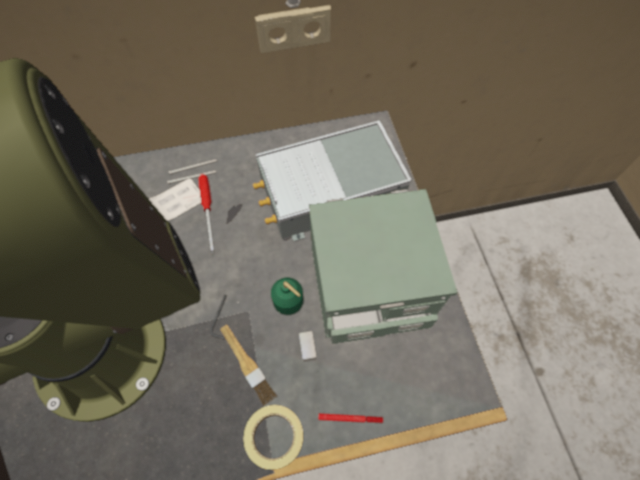

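View pics/top0.png

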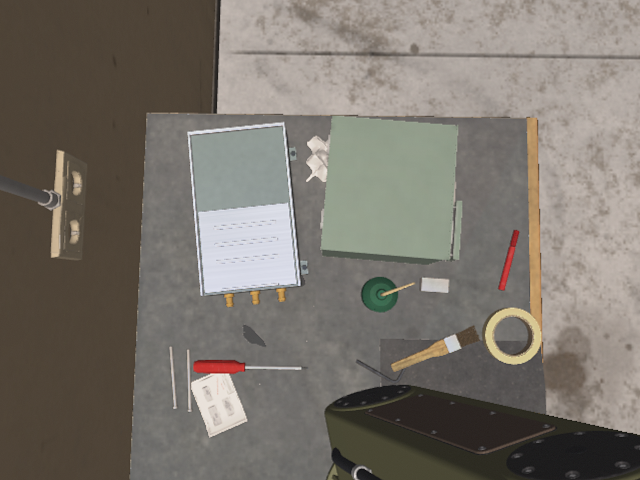

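```bash
python3 - <<'E'
from h import *
im=ctrl.camera("top")
cv2.imwrite("pics/topz.png",cv2.resize(im[100:320,170:350],None,fx=3,fy=2.7,interpolation=cv2.INTER_CUBIC)) 
cv2.imwrite("pics/topz.png",cv2.resize(im[105:305,175:475],None,fx=2.6,fy=2.6,interpolation=cv2.INTER_CUBIC))
# cabinet: corners scene/top triangulate: same top-corner
def tri(rc1,rc2):
    o1,d1=ray("scene",rc1);o2,d2=ray("top",rc2)
    A=np.stack([d1,-d2],1);t=np.linalg.lstsq(A,o2-o1,rcond=None)[0]
    p,q=o1+d1*t[0],o2+d2*t[1];return ((p+q)/2).round(3),np.linalg.norm(p-q).round(4)
print("cab far-left",tri((193,429),(116,334)))
print("cab near-left",tri((206,310),(249,321)))
print("cab near-right",tri((309,328),(261,452)))
print("oilcan spout end",tri((293,297),(284,413)))
for n,rc in dict(nl=(295,201),nr=(286,299),fl=(131,188),fr=(124,284)).items(): print(n,atz("top",rc,.088).round(4))
print("nipples",[atz("top",rc,.03).round(3) for rc in((305,229),(302,256),(300,282))])
E
```

```text
cab far-left (array([0.663, 0.114, 0.169]), np.float64(0.0037))
cab near-left (array([0.442, 0.132, 0.174]), np.float64(0.0003))
cab near-right (array([ 0.427, -0.072,  0.193]), np.float64(0.0027))
oilcan spout end (array([ 0.388, -0.018,  0.148]), np.float64(0.0029))
nl [0.3667 0.3391 0.088 ]
nr [0.3848 0.1699 0.088 ]
fl [0.6568 0.3729 0.088 ]
fr [0.672  0.2022 0.088 ]
nipples [array([0.349, 0.3  , 0.03 ]), array([0.355, 0.251, 0.03 ]), array([0.36 , 0.203, 0.03 ])]
```

View pics/topz.png

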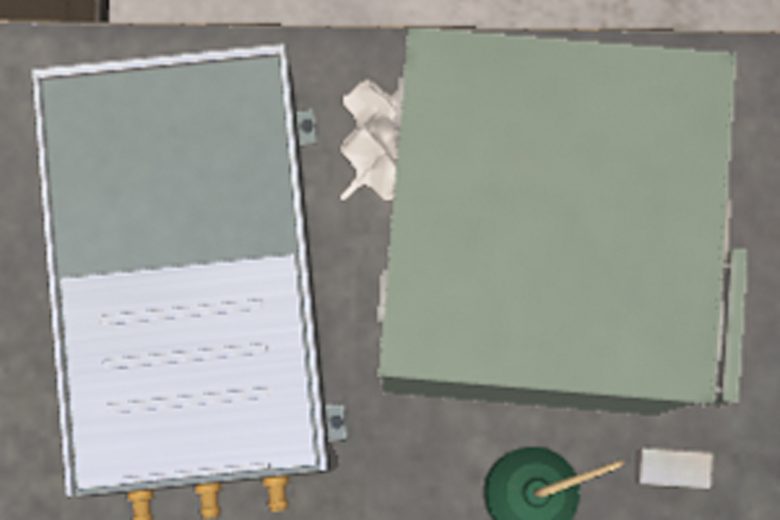

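Call:
{"op": "carry_out", "data": {"deltas": [{"z": -0.3, "wz": -1, "jaw": 0}, {"z": -0.3, "wz": -1}, {"z": -0.3, "wz": -1}, {"z": -0.3, "wz": -1}, {"z": -0.3, "wz": -1}, {"z": -0.3, "wz": -1}, {"z": -0.3, "wz": -1}, {"z": -0.3, "wz": -1}, {"z": -0.3, "wz": -1}, {"z": -0.3, "wz": -1}, {"wz": -1}, {"wz": -1}], "squeeze": 30}}

```text
invalid input
```

Call:
{"op": "carry_out", "data": {"deltas": [{"wz": -1}, {"wz": -1}, {"wz": -1}, {"wz": -1}, {"wz": -1}, {"wz": -0.3}, {}, {}]}}

```text
invalid input
```

Call:
{"op": "carry_out", "data": {"deltas": [{"x": 0, "y": 0, "z": -0.3, "wx": 0, "wy": 0, "wz": -1, "jaw": 0}], "squeeze": 30}}

```text
time_s: 0.83
ee_pos: [0.1628, -0.5249, 0.2106]
eef_rot: [-3.14, -0.0, 0.38]
force: [0.3, 0.4, 1.3]
grip_width: 0.0897
```

Call:
{"op": "carry_out", "data": {"deltas": [{"x": 0, "y": 0, "z": -0.3, "wx": 0, "wy": 0, "wz": -1, "jaw": 0}, {"x": 0, "y": 0, "z": -0.3, "wx": 0, "wy": 0, "wz": -1, "jaw": 0}, {"x": 0, "y": 0, "z": -0.3, "wx": 0, "wy": 0, "wz": -1, "jaw": 0}, {"x": 0, "y": 0, "z": -0.3, "wx": 0, "wy": 0, "wz": -1, "jaw": 0}, {"x": 0, "y": 0, "z": -0.3, "wx": 0, "wy": 0, "wz": -1, "jaw": 0}, {"x": 0, "y": 0, "z": -0.3, "wx": 0, "wy": 0, "wz": -1, "jaw": 0}, {"x": 0, "y": 0, "z": -0.3, "wx": 0, "wy": 0, "wz": -1, "jaw": 0}, {"x": 0, "y": 0, "z": -0.3, "wx": 0, "wy": 0, "wz": -1, "jaw": 0}, {"x": 0, "y": 0, "z": -0.3, "wx": 0, "wy": 0, "wz": -1, "jaw": 0}, {"x": 0, "y": 0, "z": 0, "wx": 0, "wy": 0, "wz": -1, "jaw": 0}, {"x": 0, "y": 0, "z": 0, "wx": 0, "wy": 0, "wz": -1, "jaw": 0}, {"x": 0, "y": 0, "z": 0, "wx": 0, "wy": 0, "wz": -1, "jaw": 0}]}}

```text
time_s: 1.83
ee_pos: [0.163, -0.5253, 0.2655]
eef_rot: [3.141, 0.0, 1.345]
force: [0.1, 0.5, -0.9]
grip_width: 0.0105
```

Call:
{"op": "carry_out", "data": {"deltas": [{"x": 0, "y": 0, "z": 0, "wx": 0, "wy": 0, "wz": -1, "jaw": 0}, {"x": 0, "y": 0, "z": 0, "wx": 0, "wy": 0, "wz": -1, "jaw": 0}, {"x": 0, "y": 0, "z": 0, "wx": 0, "wy": 0, "wz": -1, "jaw": 0}, {"x": 0, "y": 0, "z": 0, "wx": 0, "wy": 0, "wz": -1, "jaw": 0}, {"x": 0, "y": 0, "z": 0, "wx": 0, "wy": 0, "wz": -0.3, "jaw": 0}, {"x": 0, "y": 0, "z": 0, "wx": 0, "wy": 0, "wz": 0, "jaw": 0}]}}

```text
time_s: 2.33
ee_pos: [0.1629, -0.5253, 0.2655]
eef_rot: [3.142, 0.0, 1.685]
force: [-1.0, 0.1, 1.0]
grip_width: 0.0001
```

Call:
{"op": "carry_out", "data": {"deltas": [{"x": 1, "y": 1, "z": 0, "wx": 0, "wy": 0, "wz": 0, "jaw": 0}, {"x": 1, "y": 1, "z": 0, "wx": 0, "wy": 0, "wz": 0, "jaw": 0}, {"x": 1, "y": 1, "z": 0, "wx": 0, "wy": 0, "wz": 0, "jaw": 0}, {"x": 1, "y": 1, "z": 0, "wx": 0, "wy": 0, "wz": 0, "jaw": 0}, {"x": 1, "y": 1, "z": 0, "wx": 0, "wy": 0, "wz": 0, "jaw": 0}, {"x": 1, "y": 1, "z": 0, "wx": 0, "wy": 0, "wz": 0, "jaw": 0}, {"x": 1, "y": 1, "z": 0, "wx": 0, "wy": 0, "wz": 0, "jaw": 0}, {"x": 1, "y": 1, "z": 0, "wx": 0, "wy": 0, "wz": 0, "jaw": 0}, {"x": 1, "y": 1, "z": 0, "wx": 0, "wy": 0, "wz": 0, "jaw": 0}, {"x": 1, "y": 1, "z": 0, "wx": 0, "wy": 0, "wz": 0, "jaw": 0}, {"x": 1, "y": 1, "z": 0, "wx": 0, "wy": 0, "wz": 0, "jaw": 0}, {"x": 1, "y": 1, "z": 0, "wx": 0, "wy": 0, "wz": 0, "jaw": 0}]}}

```text
time_s: 3.33
ee_pos: [0.3748, -0.2583, 0.2656]
eef_rot: [3.141, 0.0, 1.682]
force: [-0.3, -0.2, 0.6]
grip_width: 0.0005
```

Call:
{"op": "carry_out", "data": {"deltas": [{"x": 1, "y": 0, "z": 0, "wx": 0, "wy": 0, "wz": 0, "jaw": 0}, {"x": 1, "y": 0, "z": 0, "wx": 0, "wy": 0, "wz": 0, "jaw": 0}, {"x": 1, "y": 0, "z": 0, "wx": 0, "wy": 0, "wz": 0, "jaw": 0}, {"x": 1, "y": 0, "z": 0, "wx": 0, "wy": 0, "wz": 0, "jaw": 0}, {"x": 1, "y": 0, "z": 0, "wx": 0, "wy": 0, "wz": 0, "jaw": 0}, {"x": 1, "y": 0, "z": 0, "wx": 0, "wy": 0, "wz": 0, "jaw": 0}, {"x": 1, "y": 0, "z": 0, "wx": 0, "wy": 0, "wz": 0, "jaw": 0}, {"x": 1, "y": 0, "z": 0, "wx": 0, "wy": 0, "wz": 0, "jaw": 0}, {"x": 1, "y": 0, "z": 0, "wx": 0, "wy": 0, "wz": 0, "jaw": 0}, {"x": 1, "y": 0, "z": 0, "wx": 0, "wy": 0, "wz": 0, "jaw": 0}, {"x": 1, "y": 0, "z": 0, "wx": 0, "wy": 0, "wz": 0, "jaw": 0}, {"x": 1, "y": 0, "z": 0, "wx": 0, "wy": 0, "wz": 0, "jaw": 0}]}}

```text
time_s: 4.33
ee_pos: [0.3465, -0.0202, 0.2656]
eef_rot: [3.141, 0.0, 1.682]
force: [0.9, 0.0, 0.2]
grip_width: 0.0003
```

Call:
{"op": "carry_out", "data": {"deltas": [{"x": 1, "y": 0, "z": 0, "wx": 0, "wy": 0, "wz": 0, "jaw": 0}, {"x": 1, "y": 0, "z": 0, "wx": 0, "wy": 0, "wz": 0, "jaw": 0}, {"x": 1, "y": 0, "z": 0, "wx": 0, "wy": 0, "wz": 0, "jaw": 0}, {"x": 1, "y": 0, "z": 0, "wx": 0, "wy": 0, "wz": 0, "jaw": 0}, {"x": 1, "y": 0, "z": 0, "wx": 0, "wy": 0, "wz": 0, "jaw": 0}, {"x": 1, "y": 0, "z": 0, "wx": 0, "wy": 0, "wz": 0, "jaw": 0}, {"x": 1, "y": 0, "z": 0, "wx": 0, "wy": 0, "wz": 0, "jaw": 0}, {"x": 1, "y": 0, "z": 0, "wx": 0, "wy": 0, "wz": 0, "jaw": 0}, {"x": 1, "y": 0, "z": 0, "wx": 0, "wy": 0, "wz": 0, "jaw": 0}, {"x": 1, "y": 0, "z": 0, "wx": 0, "wy": 0, "wz": 0, "jaw": 0}, {"x": 0, "y": 0, "z": 0, "wx": 0, "wy": 0, "wz": 0, "jaw": 0}]}}

```text
time_s: 5.25
ee_pos: [0.3236, 0.1796, 0.2655]
eef_rot: [3.142, -0.0, 1.684]
force: [0.1, 0.6, 0.3]
grip_width: 0.0003
```

```bash
cat > bx.py <<'E'
from h import *
def tobox(P,o=(0.449,0.263),yaw=0.112):
    d=np.array(P[:2])-o;c,s=np.cos(yaw),np.sin(yaw);return np.array([c*d[0]+s*d[1],-s*d[0]+c*d[1]]).round(4)
E
python3 - <<'E'
from bx import *
print(ctrl.get_obs()["ee_pos"],tobox(ctrl.get_obs()["ee_pos"]))
for c in("wrist","top","scene"):
    cv2.imwrite(f"pics/{c}1.png",ctrl.camera(c))
    for l,z in(("cover_lip",.095),("cover",.08),("well",.08),("air_box",0)):
        for m in ctrl.mark_of(c,l)[:1]:
            P=atz(c,m["position"],z);print(c,l,m,P.round(4),tobox(P))
E
```

```text
[0.3236177  0.17964919 0.26546858] [-0.1339 -0.0688]
wrist cover_lip {'position': [150.6, 391.6], 'conf': 0.59} [0.38   0.2525 0.095 ] [-0.0697 -0.0028]
wrist cover {'position': [151.1, 459.0], 'conf': 0.89} [0.4537 0.2595 0.08  ] [ 0.0043 -0.004 ]
top cover_lip {'position': [288.8, 249.5], 'conf': 0.9} [0.3786 0.2545 0.095 ] [-0.0709 -0.0006]
top cover {'position': [247.0, 248.2], 'conf': 0.7} [0.4519 0.2609 0.08  ] [ 0.0026 -0.0024]
scene cover_lip {'position': [182.9, 269.0], 'conf': 0.82} [0.3795 0.2533 0.095 ] [-0.0701 -0.0019]
scene cover {'position': [178.2, 299.8], 'conf': 0.72} [0.4461 0.2614 0.08  ] [-0.0031 -0.0013]
scene air_box {'position': [199.5, 302.0], 'conf': 0.93} [0.4474 0.2581 0.    ] [-0.0022 -0.0047]
```

View pics/wrist1.png

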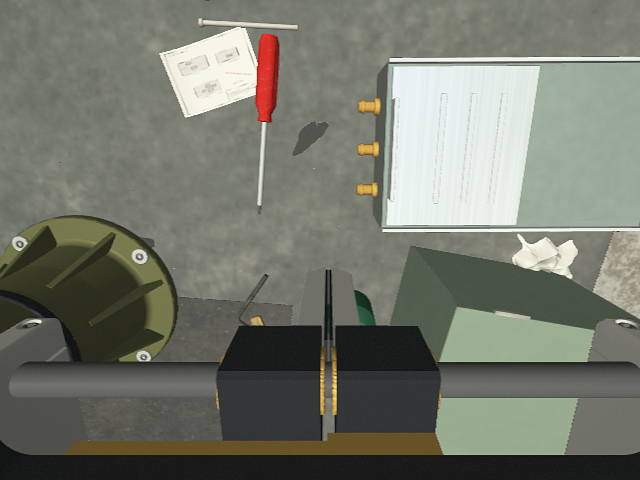

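View pics/top1.png

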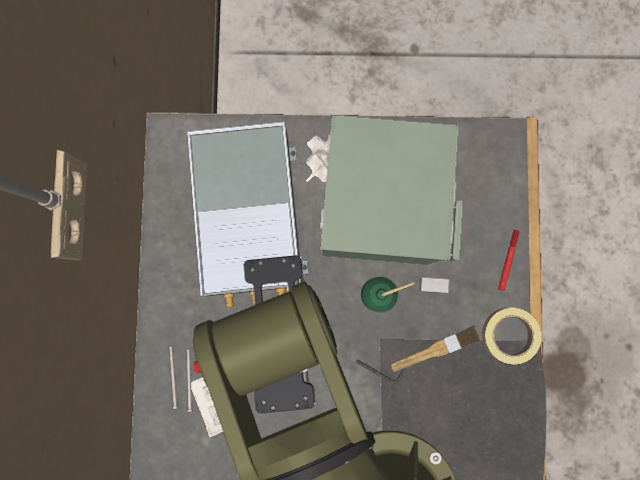

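Call:
{"op": "carry_out", "data": {"deltas": [{"x": 0.9, "y": 0.2, "z": 0, "wx": 0, "wy": 0, "wz": 0, "jaw": 0}, {"x": 0.9, "y": 0.2, "z": 0, "wx": 0, "wy": 0, "wz": 0, "jaw": 0}, {"x": 0.9, "y": 0.2, "z": 0.8, "wx": 0, "wy": 0, "wz": 0, "jaw": 0}, {"x": 0.7, "y": 0.1, "z": 1, "wx": 0, "wy": 0, "wz": 0, "jaw": 0}, {"x": 0, "y": 0, "z": 1, "wx": 0, "wy": 0, "wz": 0, "jaw": 0}, {"x": 0, "y": 0, "z": 1, "wx": 0, "wy": 0, "wz": 0, "jaw": 0}, {"x": 0, "y": 0, "z": 1, "wx": 0, "wy": 0, "wz": 0, "jaw": 0}, {"x": 0, "y": 0, "z": 1, "wx": 0, "wy": 0, "wz": 0, "jaw": 0}, {"x": 0, "y": 0, "z": 1, "wx": 0, "wy": 0, "wz": 0, "jaw": 0}, {"x": 0, "y": 0, "z": 1, "wx": 0, "wy": 0, "wz": 0, "jaw": 0}, {"x": 0, "y": 0, "z": 0.9, "wx": 0, "wy": 0, "wz": 0, "jaw": 0}, {"x": 0, "y": 0, "z": 0, "wx": 0, "wy": 0, "wz": 0, "jaw": 0}]}}

```text
time_s: 7.0
ee_pos: [0.3289, 0.2459, 0.0888]
eef_rot: [-3.137, 0.002, 1.685]
force: [-0.1, -0.3, -0.0]
grip_width: 0.0004
```

```bash
python3 - <<'E'
from bx import *
print(ctrl.get_obs()["ee_pos"],tobox(ctrl.get_obs()["ee_pos"]))
for c in("wrist",):
    cv2.imwrite(f"pics/{c}2.png",ctrl.camera(c))
    for l,z in(("cover_lip",.095),("cover",.08)):
        for m in ctrl.mark_of(c,l)[:1]:
            P=atz(c,m["position"],z);print(c,l,m,P.round(4),tobox(P))
E
```

```text
[0.32885999 0.24589448 0.08876024] [-0.1213 -0.0036]
wrist cover_lip {'position': [282.9, 417.1], 'conf': 0.59} [0.3805 0.2529 0.095 ] [-0.0692 -0.0024]
wrist cover {'position': [270.4, 533.7], 'conf': 0.66} [0.4556 0.2631 0.08  ] [ 0.0065 -0.0006]
```

View pics/wrist2.png

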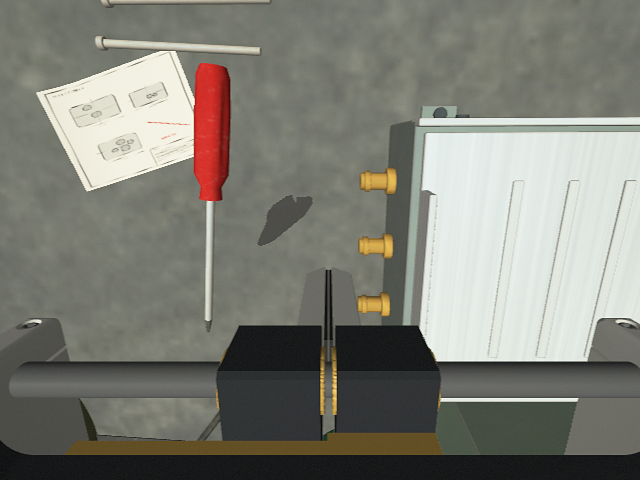

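Call:
{"op": "carry_out", "data": {"deltas": [{"x": 0, "y": 0.5, "z": 0, "wx": 0, "wy": 0, "wz": 0, "jaw": 0}, {"x": 0, "y": 0.5, "z": 0, "wx": 0, "wy": 0, "wz": 0, "jaw": 0}, {"x": 0, "y": 0.3, "z": 0, "wx": 0, "wy": 0, "wz": 0, "jaw": 0}, {"x": 0, "y": 0.3, "z": 0, "wx": 0, "wy": 0, "wz": 0, "jaw": 0}, {"x": 0, "y": 0.3, "z": 0, "wx": 0, "wy": 0, "wz": 0, "jaw": 0}, {"x": 0, "y": 0.3, "z": 0, "wx": 0, "wy": 0, "wz": 0, "jaw": 0}, {"x": 0, "y": 0.3, "z": 0, "wx": 0, "wy": 0, "wz": 0, "jaw": 0}, {"x": 0, "y": 0.3, "z": 0, "wx": 0, "wy": 0, "wz": 0, "jaw": 0}, {"x": 0, "y": 0.3, "z": 0, "wx": 0, "wy": 0, "wz": 0, "jaw": 0}]}}

```text
time_s: 7.9
ee_pos: [0.3923, 0.2538, 0.0915]
eef_rot: [-3.141, 0.0, 1.685]
force: [-2.5, -0.4, 2.0]
grip_width: 0.0009
```

```bash
python3 - <<'E'
from bx import *
o=ctrl.get_obs();print(o["ee_pos"],tobox(o["ee_pos"]),o["force"])
for c in("wrist",):
    cv2.imwrite(f"pics/{c}3.png",ctrl.camera(c))
    for l,z in(("cover_lip",.095),("cover",.08)):
        for m in ctrl.mark_of(c,l)[:1]:
            P=atz(c,m["position"],z);print(c,l,m,P.round(4),tobox(P))
E
```

```text
[0.39231113 0.25384057 0.09145278] [-0.0574 -0.0028] [-2.45276496 -0.37552778  1.97188439]
wrist cover_lip {'position': [278.9, 348.4], 'conf': 0.56} [0.4039 0.2581 0.095 ] [-0.0454  0.0002]
wrist cover {'position': [268.7, 467.2], 'conf': 0.75} [0.476  0.2667 0.08  ] [0.0272 0.0006]
```

View pics/wrist3.png

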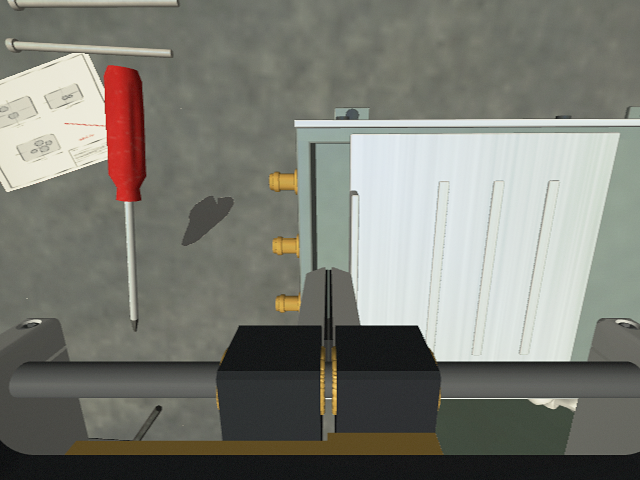

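Call:
{"op": "carry_out", "data": {"deltas": [{"x": 0, "y": 0.4, "z": 0, "wx": 0, "wy": 0, "wz": 0, "jaw": 0}, {"x": 0, "y": 0.4, "z": 0, "wx": 0, "wy": 0, "wz": 0, "jaw": 0}, {"x": 0, "y": 0.4, "z": 0, "wx": 0, "wy": 0, "wz": 0, "jaw": 0}, {"x": 0, "y": 0.4, "z": 0, "wx": 0, "wy": 0, "wz": 0, "jaw": 0}, {"x": 0, "y": 0.4, "z": 0, "wx": 0, "wy": 0, "wz": 0, "jaw": 0}, {"x": 0, "y": 0.4, "z": 0, "wx": 0, "wy": 0, "wz": 0, "jaw": 0}, {"x": 0, "y": 0.4, "z": 0, "wx": 0, "wy": 0, "wz": 0, "jaw": 0}, {"x": 0, "y": 0.4, "z": 0, "wx": 0, "wy": 0, "wz": 0, "jaw": 0}, {"x": 0, "y": 0.4, "z": 0, "wx": 0, "wy": 0, "wz": 0, "jaw": 0}, {"x": 0, "y": 0.4, "z": 0, "wx": 0, "wy": 0, "wz": 0, "jaw": 0}, {"x": 0, "y": 0.4, "z": 0, "wx": 0, "wy": 0, "wz": 0, "jaw": 0}, {"x": 0, "y": 0.4, "z": 0, "wx": 0, "wy": 0, "wz": 0, "jaw": 0}]}}

```text
time_s: 9.05
ee_pos: [0.488, 0.2648, 0.0915]
eef_rot: [3.142, -0.0, 1.685]
force: [-1.8, 0.6, 0.2]
grip_width: 0.0007
```

Call:
{"op": "carry_out", "data": {"deltas": [{"x": 0, "y": 0.15, "z": 0, "wx": 0, "wy": 0, "wz": 0, "jaw": 0}, {"x": 0, "y": 0.15, "z": 0, "wx": 0, "wy": 0, "wz": 0, "jaw": 0}, {"x": 0, "y": 0.1, "z": 0, "wx": 0, "wy": 0, "wz": 0, "jaw": 0}, {"x": 0, "y": 0, "z": 0, "wx": 0, "wy": 0, "wz": 0, "jaw": 0}]}}

```text
time_s: 9.38
ee_pos: [0.4954, 0.2657, 0.0914]
eef_rot: [3.141, -0.0, 1.685]
force: [-0.0, -1.0, 0.4]
grip_width: 0.0004
```

```bash
python3 - <<'E'
from bx import *
o=ctrl.get_obs();print(o["ee_pos"],tobox(o["ee_pos"]),o["force"])
for c in("wrist","top"):
    cv2.imwrite(f"pics/{c}4.png",ctrl.camera(c))
    for l,z in(("cover_lip",.095),("cover",.08)):
        for m in ctrl.mark_of(c,l)[:1]:
            P=atz(c,m["position"],z);print(c,l,m,P.round(4),tobox(P))
E
```

```text
[0.49539874 0.26566569 0.09143628] [ 0.0464 -0.0025] [-0.01000198 -0.96779397  0.44135287]
wrist cover_lip {'position': [279.1, 349.9], 'conf': 0.81} [0.5073 0.2698 0.095 ] [0.0586 0.0003]
wrist cover {'position': [270.6, 467.8], 'conf': 0.6} [0.5797 0.2773 0.08  ] [ 0.1314 -0.0004]
top cover {'position': [287.1, 433.5], 'conf': 0.16} [ 0.3865 -0.0644  0.08  ] [-0.0987 -0.3183]
```

View pics/wrist4.png

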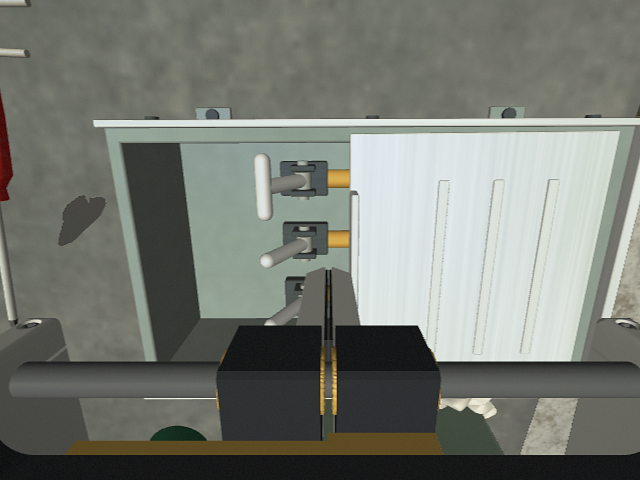

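Call:
{"op": "carry_out", "data": {"deltas": [{"x": 0, "y": 0.15, "z": 0, "wx": 0, "wy": 0, "wz": 0, "jaw": 0}, {"x": 0, "y": 0.15, "z": 0, "wx": 0, "wy": 0, "wz": 0, "jaw": 0}, {"x": 0, "y": 0.1, "z": 0, "wx": 0, "wy": 0, "wz": 0, "jaw": 0}, {"x": 0, "y": 0, "z": 0, "wx": 0, "wy": 0, "wz": 0, "jaw": 0}]}}

```text
time_s: 10.02
ee_pos: [0.5035, 0.2666, 0.0914]
eef_rot: [3.142, -0.0, 1.685]
force: [-0.1, -0.5, 1.3]
grip_width: 0.0007
```

Call:
{"op": "carry_out", "data": {"deltas": [{"x": 0, "y": 0.1, "z": 0, "wx": 0, "wy": 0, "wz": 0, "jaw": 0}, {"x": 0, "y": 0, "z": 0, "wx": 0, "wy": 0, "wz": 0, "jaw": 0}]}}

```text
time_s: 10.18
ee_pos: [0.5052, 0.2668, 0.0914]
eef_rot: [-3.141, 0.0, 1.685]
force: [-1.7, 0.8, 0.9]
grip_width: 0.0003
```

Call:
{"op": "carry_out", "data": {"deltas": [{"x": 0, "y": 0.1, "z": 0, "wx": 0, "wy": 0, "wz": 0, "jaw": 0}, {"x": 0, "y": 0, "z": 0, "wx": 0, "wy": 0, "wz": 0, "jaw": 0}]}}

```text
time_s: 10.35
ee_pos: [0.5058, 0.2672, 0.0913]
eef_rot: [-3.138, -0.0, 1.685]
force: [-11.5, 0.8, 4.7]
grip_width: 0.0004
```

Call:
{"op": "carry_out", "data": {"deltas": [{"x": 0, "y": 0.1, "z": 0, "wx": 0, "wy": 0, "wz": 0, "jaw": 0}, {"x": 0, "y": 0, "z": 0, "wx": 0, "wy": 0, "wz": 0, "jaw": 0}]}}

```text
time_s: 10.52
ee_pos: [0.5063, 0.2676, 0.0912]
eef_rot: [-3.135, -0.0, 1.685]
force: [-24.3, 1.3, 11.0]
grip_width: 0.0005
```

```bash
python3 - <<'E'
from bx import *
o=ctrl.get_obs();print(o["ee_pos"],tobox(o["ee_pos"]),o["force"])
for c in("wrist",):
    cv2.imwrite(f"pics/{c}5.png",ctrl.camera(c))
    for l,z in(("cover_lip",.095),("cover",.08),("t_lever_tip",.06),("plain_lever_1_tip",.06)):
        for m in ctrl.mark_of(c,l)[:2]:
            P=atz(c,m["position"],z);print(c,l,m,P.round(4),tobox(P))
E
```

```text
[0.50628033 0.26755718 0.09116034] [ 0.0574 -0.0019] [-24.26236934   1.2664506   10.97213406]
wrist cover_lip {'position': [281.0, 349.7], 'conf': 0.67} [0.5184 0.2708 0.095 ] [ 0.0698 -0.    ]
wrist cover {'position': [270.1, 467.9], 'conf': 0.58} [0.5902 0.2799 0.08  ] [0.1422 0.001 ]
wrist t_lever_tip {'position': [188.4, 249.7], 'conf': 0.64} [0.4517 0.3107 0.06  ] [0.008  0.0471]
wrist plain_lever_1_tip {'position': [263.9, 251.9], 'conf': 0.76} [0.4558 0.2603 0.06  ] [ 0.0065 -0.0034]
wrist plain_lever_1_tip {'position': [273.7, 237.3], 'conf': 0.29} [0.4464 0.2521 0.06  ] [-0.0038 -0.0105]
```

View pics/wrist5.png

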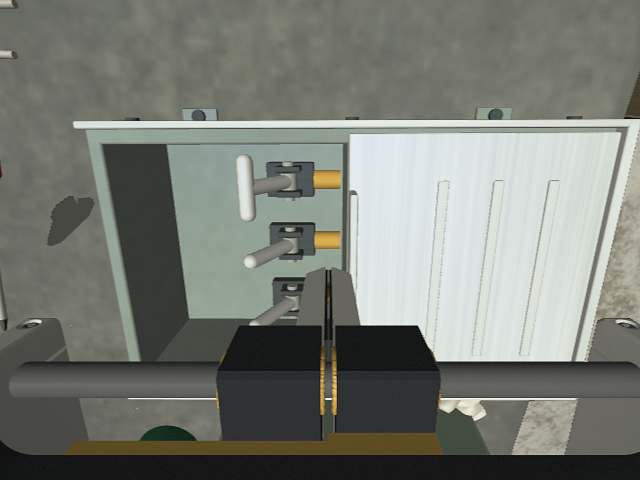

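```bash
python3 - <<'E'
from bx import *
e=ctrl.get_obs()["ee_pos"];print(ctrl.camera_params("wrist")["origin"]-e)
for h in(0,.02,.04,.06,.08,.1,.12):
  for dx in(0,.0125,.05): print(h,dx,proj("wrist",e+[dx*.994,dx*.112,h]).round(0),end=' ')
  print()
E
```

```text
[-0.00797481  0.07843859  0.17987916]
0 0 [328. 281.] 0 0.0125 [350. 281.] 0 0.05 [415. 282.] 
0.02 0 [328. 297.] 0.02 0.0125 [352. 297.] 0.02 0.05 [424. 297.] 
0.04 0 [327. 316.] 0.04 0.0125 [354. 316.] 0.04 0.05 [435. 317.] 
0.06 0 [327. 341.] 0.06 0.0125 [358. 341.] 0.06 0.05 [450. 342.] 
0.08 0 [326. 374.] 0.08 0.0125 [362. 374.] 0.08 0.05 [470. 375.] 
0.1 0 [326. 420.] 0.1 0.0125 [369. 420.] 0.1 0.05 [497. 421.] 
0.12 0 [325. 488.] 0.12 0.0125 [378. 489.] 0.12 0.05 [538. 490.]
```

```bash
python3 - <<'E'
from bx import *
from scipy.optimize import least_squares
e=ctrl.get_obs()["ee_pos"];c,s_=np.cos(.112),np.sin(.112)
P=lambda x,y,h: proj("wrist",e+[x*c-y*s_,x*s_+y*c,h])
f=lambda v:np.r_[P(v[0],v[1],v[2])-[420,325],P(v[0],v[1],v[3])-[440,372]]
r=least_squares(f,[.04,.01,.06,.09]);print(r.x,r.cost)
f=lambda v:np.r_[P(v[0],v[1],v[2])-[358,326]] 
E
```

```text
[0.0340213  0.01278279 0.06914044 0.09477106] 1.2021825779428463
```

Call:
{"op": "carry_out", "data": {"deltas": [{"x": 0, "y": -0.5, "z": 0, "wx": 0, "wy": 0, "wz": 0, "jaw": 0}, {"x": 0, "y": -0.8, "z": -0.3, "wx": 0, "wy": 0, "wz": 0, "jaw": 0}, {"x": 0.5, "y": -0.8, "z": 0, "wx": 0, "wy": 0, "wz": 0, "jaw": 0}, {"x": 0.5, "y": -0.8, "z": 0, "wx": 0, "wy": 0, "wz": 0, "jaw": 0}, {"x": 0.5, "y": -0.8, "z": 0, "wx": 0, "wy": 0, "wz": 0, "jaw": 0}, {"x": 0.5, "y": -0.8, "z": 0, "wx": 0, "wy": 0, "wz": 0, "jaw": 0}, {"x": 0.5, "y": -0.3, "z": 0, "wx": 0, "wy": 0, "wz": 0, "jaw": 0}, {"x": 0, "y": 0, "z": 0, "wx": 0, "wy": 0, "wz": 0, "jaw": 0}, {"x": 0, "y": 0, "z": 0, "wx": 0, "wy": 0, "wz": 0, "jaw": 0}]}}

```text
time_s: 11.52
ee_pos: [0.4085, 0.3064, 0.0976]
eef_rot: [3.141, -0.0, 1.686]
force: [0.1, -0.1, 0.4]
grip_width: 0.0004
```

```bash
python3 - <<'E'
from bx import *
o=ctrl.get_obs();print(o["ee_pos"],tobox(o["ee_pos"]),o["force"])
for c in("wrist","scene"):
    cv2.imwrite(f"pics/{c}6.png",ctrl.camera(c))
    for l,z in(("cover_lip",.095),("cover",.08),("t_lever_tip",.06),("plain_lever_1_tip",.06)):
        for m in ctrl.mark_of(c,l)[:2]:
            P=atz(c,m["position"],z);print(c,l,m,P.round(4),tobox(P))
E
```

```text
[0.40848206 0.30636818 0.09762332] [-0.0354  0.0476] [ 0.06398165 -0.07137501  0.3777677 ]
wrist cover_lip {'position': [351.7, 497.0], 'conf': 0.97} [0.5193 0.2694 0.095 ] [ 0.0705 -0.0015]
wrist cover_lip {'position': [325.5, 385.2], 'conf': 0.72} [0.447  0.2796 0.095 ] [-0.0002  0.0168]
wrist cover {'position': [335.6, 592.8], 'conf': 0.58} [0.5893 0.2792 0.08  ] [0.1412 0.0004]
wrist t_lever_tip {'position': [261.7, 390.3], 'conf': 0.71} [0.4514 0.3085 0.06  ] [0.0075 0.0449]
wrist plain_lever_1_tip {'position': [323.6, 386.4], 'conf': 0.92} [0.4564 0.2611 0.06  ] [ 0.0071 -0.0027]
wrist plain_lever_1_tip {'position': [291.5, 369.0], 'conf': 0.62} [0.4401 0.2848 0.06  ] [-0.0064  0.0226]
scene cover_lip {'position': [163.9, 329.7], 'conf': 0.8} [0.5142 0.2732 0.095 ] [0.0659 0.0029]
scene cover {'position': [162.4, 359.5], 'conf': 0.6} [0.5815 0.2738 0.08  ] [ 0.1328 -0.004 ]
scene cover {'position': [350.3, 310.1], 'conf': 0.56} [ 0.3905 -0.1025  0.08  ] [-0.099  -0.3567]
scene t_lever_tip {'position': [165.1, 296.7], 'conf': 0.42} [0.4484 0.3114 0.06  ] [0.0048 0.0482]
scene plain_lever_1_tip {'position': [178.8, 299.6], 'conf': 0.65} [0.4474 0.2738 0.06  ] [-0.0004  0.011 ]
scene plain_lever_1_tip {'position': [198.0, 312.1], 'conf': 0.3} [0.4636 0.2193 0.06  ] [ 0.0096 -0.045 ]
```

View pics/wrist6.png

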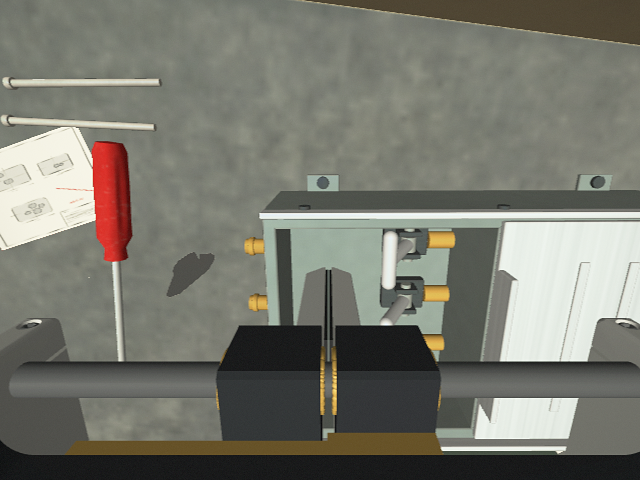

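Call:
{"op": "carry_out", "data": {"deltas": [{"x": 0, "y": 0, "z": 0.5, "wx": 0, "wy": 0, "wz": 0, "jaw": 0}, {"x": 0, "y": 0, "z": 0.5, "wx": 0, "wy": 0, "wz": 0, "jaw": 0}, {"x": 0, "y": 0, "z": 0.5, "wx": 0, "wy": 0, "wz": 0, "jaw": 0}, {"x": 0, "y": 0, "z": 0.5, "wx": 0, "wy": 0, "wz": 0, "jaw": 0}, {"x": 0, "y": 0, "z": 0.2, "wx": 0, "wy": 0, "wz": 0, "jaw": 0}, {"x": 0, "y": 0, "z": 0, "wx": 0, "wy": 0, "wz": 0, "jaw": 0}]}}

```text
time_s: 12.52
ee_pos: [0.4074, 0.3056, 0.0519]
eef_rot: [-3.139, 0.001, 1.685]
force: [0.3, -0.4, -0.3]
grip_width: 0.0006
```

Call:
{"op": "carry_out", "data": {"deltas": [{"x": 0, "y": 0.3, "z": 0, "wx": 0, "wy": 0, "wz": 0, "jaw": 0}, {"x": 0, "y": 0.3, "z": 0, "wx": 0, "wy": 0, "wz": 0, "jaw": 0}, {"x": 0, "y": 0.3, "z": 0, "wx": 0, "wy": 0, "wz": 0, "jaw": 0}, {"x": 0, "y": 0.3, "z": 0, "wx": 0, "wy": 0, "wz": 0, "jaw": 0}, {"x": 0, "y": 0.3, "z": 0, "wx": 0, "wy": 0, "wz": 0, "jaw": 0}, {"x": 0, "y": 0.3, "z": 0, "wx": 0, "wy": 0, "wz": 0, "jaw": 0}]}}

```text
time_s: 13.02
ee_pos: [0.4443, 0.3102, 0.0538]
eef_rot: [-3.141, -0.0, 1.685]
force: [-2.8, 0.2, 1.6]
grip_width: 0.0005
```

Call:
{"op": "carry_out", "data": {"deltas": [{"x": 0, "y": 0.25, "z": 0, "wx": 0, "wy": 0, "wz": 0, "jaw": 0}, {"x": 0, "y": 0.25, "z": 0, "wx": 0, "wy": 0, "wz": 0, "jaw": 0}, {"x": 0, "y": 0.25, "z": 0, "wx": 0, "wy": 0, "wz": 0, "jaw": 0}, {"x": 0, "y": 0.25, "z": 0, "wx": 0, "wy": 0, "wz": 0, "jaw": 0}, {"x": 0, "y": 0.2, "z": 0, "wx": 0, "wy": 0, "wz": 0, "jaw": 0}, {"x": 0, "y": 0, "z": 0, "wx": 0, "wy": 0, "wz": 0, "jaw": 0}]}}

```text
time_s: 13.52
ee_pos: [0.4683, 0.3128, 0.0533]
eef_rot: [3.141, 0.0, 1.685]
force: [-0.4, 0.0, 0.1]
grip_width: 0.0007
```

Call:
{"op": "carry_out", "data": {"deltas": [{"x": 0, "y": 0.15, "z": 0, "wx": 0, "wy": 0, "wz": 0, "jaw": 0}, {"x": 0, "y": 0, "z": 0, "wx": 0, "wy": 0, "wz": 0, "jaw": 0}]}}

```text
time_s: 13.68
ee_pos: [0.4708, 0.3131, 0.0534]
eef_rot: [3.142, 0.0, 1.685]
force: [0.0, -1.0, -0.5]
grip_width: 0.0002
```

```bash
python3 - <<'E'
from bx import *
o=ctrl.get_obs();print(o["ee_pos"],tobox(o["ee_pos"]),o["force"])
cv2.imwrite(f"pics/wrist7.png",ctrl.camera("wrist"))
E
```

```text
[0.47084936 0.3131292  0.05340451] [0.0273 0.0474] [ 0.02122344 -0.9957767  -0.45304147]
```

View pics/wrist7.png

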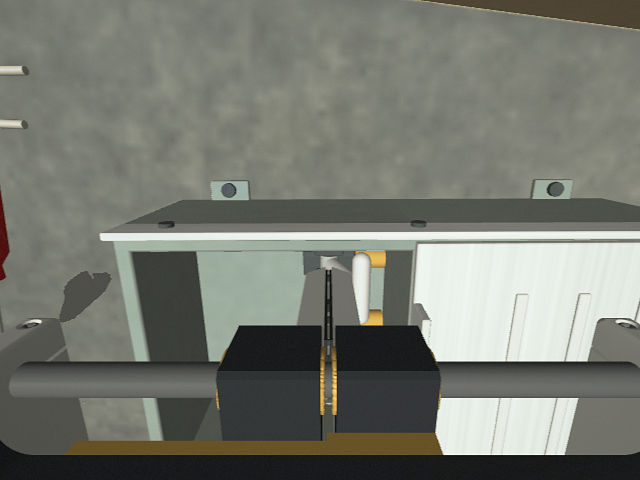

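Nearly over; the bar leads the finger. Creep until the stop shows in the force.

Call:
{"op": "carry_out", "data": {"deltas": [{"x": 0, "y": 0.15, "z": 0, "wx": 0, "wy": 0, "wz": 0, "jaw": 0}, {"x": 0, "y": 0, "z": 0, "wx": 0, "wy": 0, "wz": 0, "jaw": 0}]}}

```text
time_s: 13.9
ee_pos: [0.4738, 0.3136, 0.0535]
eef_rot: [3.141, -0.0, 1.685]
force: [-1.1, 0.3, -0.2]
grip_width: 0.0004
```

Call:
{"op": "carry_out", "data": {"deltas": [{"x": 0, "y": 0.1, "z": 0, "wx": 0, "wy": 0, "wz": 0, "jaw": 0}, {"x": 0, "y": 0, "z": 0, "wx": 0, "wy": 0, "wz": 0, "jaw": 0}]}}

```text
time_s: 14.07
ee_pos: [0.4758, 0.3137, 0.0535]
eef_rot: [3.141, -0.0, 1.685]
force: [-0.1, 0.9, 0.1]
grip_width: 0.0006
```

Call:
{"op": "carry_out", "data": {"deltas": [{"x": 0, "y": 0.1, "z": 0, "wx": 0, "wy": 0, "wz": 0, "jaw": 0}, {"x": 0, "y": 0, "z": 0, "wx": 0, "wy": 0, "wz": 0, "jaw": 0}]}}

```text
time_s: 14.23
ee_pos: [0.4778, 0.314, 0.0535]
eef_rot: [3.141, -0.0, 1.685]
force: [-1.0, 0.4, -0.2]
grip_width: 0.0004
```

Call:
{"op": "carry_out", "data": {"deltas": [{"x": 0, "y": 0.1, "z": 0, "wx": 0, "wy": 0, "wz": 0, "jaw": 0}, {"x": 0, "y": 0, "z": 0, "wx": 0, "wy": 0, "wz": 0, "jaw": 0}]}}

```text
time_s: 14.4
ee_pos: [0.4787, 0.3141, 0.0532]
eef_rot: [-3.139, 0.0, 1.685]
force: [-7.9, -1.3, 4.0]
grip_width: 0.0007
```

Call:
{"op": "carry_out", "data": {"deltas": [{"x": 0, "y": 0.1, "z": 0, "wx": 0, "wy": 0, "wz": 0, "jaw": 0}, {"x": 0, "y": 0, "z": 0, "wx": 0, "wy": 0, "wz": 0, "jaw": 0}]}}

```text
time_s: 14.57
ee_pos: [0.4791, 0.3141, 0.053]
eef_rot: [-3.135, 0.001, 1.685]
force: [-19.3, -2.3, 8.6]
grip_width: 0.0006
```

```bash
python3 - <<'E'
from bx import *
o=ctrl.get_obs();print(o["ee_pos"],tobox(o["ee_pos"]),o["force"])
cv2.imwrite(f"pics/wrist8.png",ctrl.camera("wrist"))
E
```

```text
[0.4791274  0.31412997 0.05298506] [0.0357 0.0474] [-19.2647993   -2.26038285   8.59820578]
```

View pics/wrist8.png

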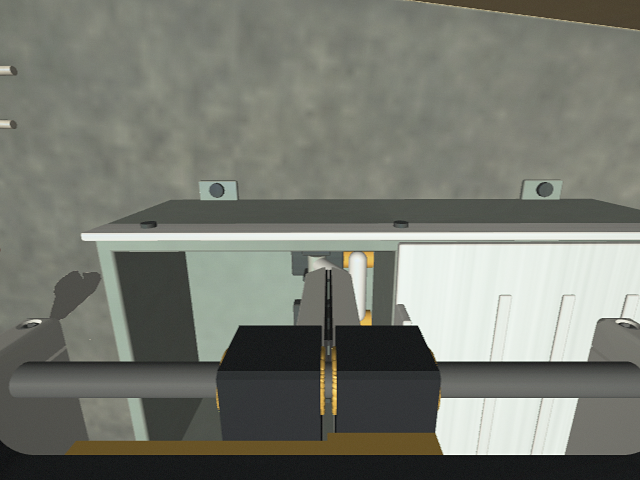

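Call:
{"op": "carry_out", "data": {"deltas": [{"x": 0, "y": -0.4, "z": 0, "wx": 0, "wy": 0, "wz": 0, "jaw": 0}, {"x": 0, "y": -0.6, "z": 0, "wx": 0, "wy": 0, "wz": 0, "jaw": 0}, {"x": 0, "y": -0.5, "z": 0, "wx": 0, "wy": 0, "wz": 0, "jaw": 0}, {"x": 0, "y": 0, "z": -0.8, "wx": 0, "wy": 0, "wz": 0, "jaw": 0}, {"x": 0, "y": 0, "z": -1, "wx": 0, "wy": 0, "wz": 0, "jaw": 0}, {"x": 0, "y": 0, "z": -1, "wx": 0, "wy": 0, "wz": 0, "jaw": 0}, {"x": 0, "y": -1, "z": -1, "wx": 0, "wy": 0, "wz": 0, "jaw": 0}, {"x": 0, "y": -1, "z": -1, "wx": 0, "wy": 0, "wz": 0, "jaw": 0}, {"x": 0, "y": -1, "z": -1, "wx": 0, "wy": 0, "wz": 0, "jaw": 0}, {"x": 0, "y": -1, "z": -1, "wx": 0, "wy": 0, "wz": 0, "jaw": 0}, {"x": 0, "y": -1, "z": 0, "wx": 0, "wy": 0, "wz": 0, "jaw": 0}, {"x": 0, "y": 0, "z": 0, "wx": 0, "wy": 0, "wz": 0, "jaw": 0}]}}

```text
time_s: 15.62
ee_pos: [0.3507, 0.2997, 0.1909]
eef_rot: [3.139, -0.001, 1.686]
force: [0.4, -0.5, -0.8]
grip_width: 0.0004
```

```bash
python3 - <<'E'
from bx import *
o=ctrl.get_obs();print(o["ee_pos"],tobox(o["ee_pos"]),o["force"])
for c in("wrist","top"):
    im=ctrl.camera(c);cv2.imwrite(f"pics/{c}9.png",im)
    for l,z in(("cover_lip",.095),("cover",.08),("t_lever_tip",.06),("plain_lever_1_tip",.06),("oil_can",0),("gauge_block",0)):
        for m in ctrl.mark_of(c,l)[:2]:
            P=atz(c,m["position"],z);print(c,l,m,P.round(4),tobox(P))
E
```

```text
[0.35065118 0.29971391 0.19085565] [-0.0936  0.0475] [ 0.437212   -0.5059852  -0.83061307]
wrist cover_lip {'position': [287.0, 510.9], 'conf': 0.66} [0.5195 0.2716 0.095 ] [0.071  0.0007]
wrist cover {'position': [279.3, 578.9], 'conf': 0.8} [0.5898 0.2806 0.08  ] [0.1419 0.0018]
wrist t_lever_tip {'position': [229.3, 480.7], 'conf': 0.75} [0.4976 0.3129 0.06  ] [0.0538 0.0441]
wrist oil_can {'position': [421.8, 322.7], 'conf': 0.76} [0.3789 0.0121 0.    ] [-0.0977 -0.2415]
top cover_lip {'position': [208.1, 237.4], 'conf': 0.95} [0.5184 0.2795 0.095 ] [0.0708 0.0087]
top cover {'position': [170.0, 239.8], 'conf': 0.75} [0.5893 0.2798 0.08  ] [0.1413 0.001 ]
top cover {'position': [245.1, 247.6], 'conf': 0.15} [0.4552 0.2621 0.08  ] [ 0.0061 -0.0016]
top t_lever_tip {'position': [224.5, 222.4], 'conf': 0.49} [0.4935 0.3114 0.06  ] [0.0497 0.0431]
top t_lever_tip {'position': [289.1, 382.0], 'conf': 0.47} [0.3819 0.0234 0.06  ] [-0.0934 -0.2306]
top plain_lever_1_tip {'position': [246.5, 247.3], 'conf': 0.66} [0.4544 0.2654 0.06  ] [0.0057 0.0018]
top gauge_block {'position': [284.2, 433.4], 'conf': 0.63} [ 0.3933 -0.0793  0.    ] [-0.0936 -0.334 ]
```

View pics/wrist9.png

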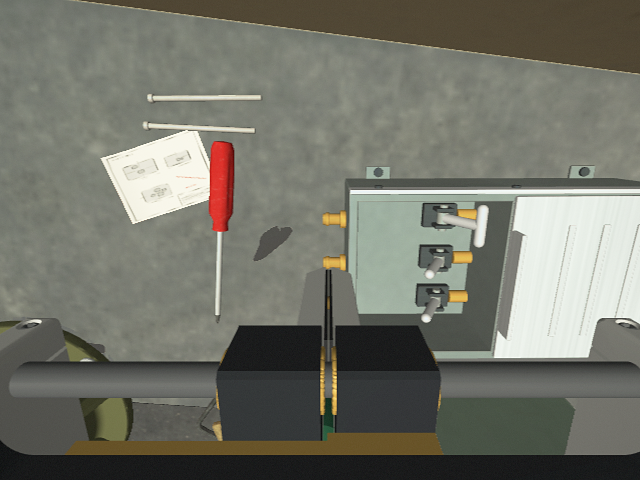

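View pics/top9.png

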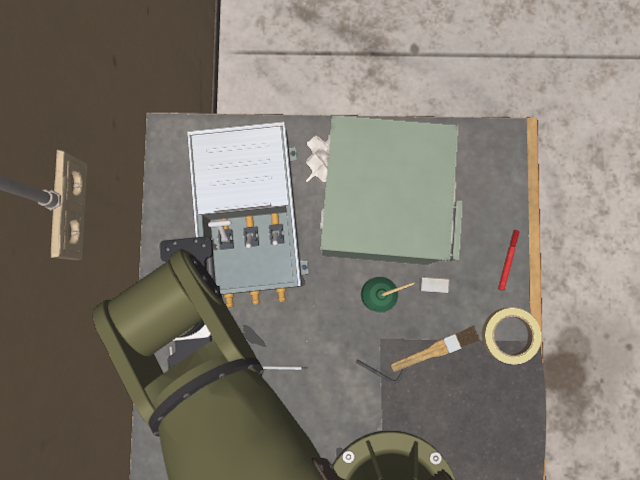

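```bash
python3 -c "
from station import ctrl
print(ctrl.hand_in())"
```

```text
the job is handed in; nothing more can be done
None
```

The cover is slid back to its stop and the T lever is shut, and I have handed the job in. No verdict came back, so what follows is from my own last checks.

- **Cover:** I pushed its lip with the closed fingertips until the force rose to 24 N at the end stop. The last pictures put it at about x = 141 mm in the box's frame, against a stop at 140 mm. One scene-camera reading taken midway, with the cover already at its stop, gave 133 mm. The wrist view at that moment gave 141 mm.
- **T lever:** It was the one at y = +48 mm. I pushed its cross-bar over until the force rose to 19 N at its stop. The last pictures put the bar at x = 50 to 54 mm, where fully shut is 51 mm.
- **Plain levers:** Both still look open in the wrist and top pictures. The detector also placed the middle one at x = 6 mm, where fully open is about 5 mm; it gave no reading for the other.
- **Bystanders:** The gauge block reads within about 3 mm of where it started. The oil can was detected within about 11 mm of its start reading, in a partly hidden wrist view. It looks unmoved in the top picture.
- **Arm:** It was clear of everything when I handed in, at about 15.7 s.

One early slip: the first two move calls were refused because rows must list every axis. Nothing moved.

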